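# Set out the bench for a heel job

### The arm

A 6-joint arm with a two-finger parallel gripper is mounted at the origin on the work surface. World frame = base frame: x ahead of the robot, y to its left, z up, the work surface at z = 0. Lengths are in m, angles in rad, forces in N, time in s.
With the tool pointing down it reaches from about 0.375 to 0.9 m from the base axis. Payload 3.1 kg.
Tool frame: the origin (TCP) lies on the centre line of the jaws, within the pads' length; the fingertips stand 14 mm ahead of it and the grasp point (between the pads) lies 5 mm behind it; z points along the fingers, y is the line along which they close (so a half turn about z gives the same grasp; the last joint's range is limited). The gripper opens to 87 mm and grips with 3 to 60 N. Pads are 19 mm wide; open, the fingers measure 117 mm over their backs; the gripper's body (75 mm by 190 mm) begins 51 mm behind the grasp point.
Start: joints at [-1.454, 0.527, 1.433, -0, 1.181, -0.178], TCP at [0.182, -0.598, 0.237] pointing down, gripper open.
Joint ranges: [-3.08, 3.08], [-0.75, 2.2], [0.22, 2.44], [-1.43, 4.57], [0, 2.65], [-2.85, 2.85]. Speed limits (rad/s): [2.79, 2.79, 3.14, 3.14, 3.14, 3.14].

### API

Orientations are given as a unit quaternion [x, y, z, w].
In Python, from rig import robot gives the robot as it stands.
- The arm moves only by the tool move_arm, never from a script. Its argument "commands" is a list of rows, each an object with "hand": the finger opening in cm, from 0 to 8.7; "travel": the shift along the tool's x, y, z in cm, a list of three; "twist": the turn, a rotation vector about the tool's x, y, z in degrees, a list of three. In form: [{"hand": hand, "travel": [dx, dy, dz], "twist": [wx, wy, wz]}, ...]. A call has 1 to 5 rows; each row shifts and turns the commanded pose from where the row before left it, along the tool's axes as they then stand; what a row does not reach is not made up. A row lasts 1/12 s, in which the tool goes at most 41.7 mm and 7.16 degrees, less where a joint would pass 70% of its speed; a pose out of reach is approached as far as the arm can. A call is refused whole if a number of a shift passes 4.17 or a number of a turn 7.16, either way. A call with a gripper value outside its range is refused whole. The fingers move at their own pace and stop on an object; "force" is the grip in N (left out, the last holds). Time passes only in rows, so rows that do not move let the fingers close. It gives the time, the measured TCP pose, the force, the opening and the grip force at its end, in the units of the state.
- robot.get_obs(): the state, without advancing time (a new reading comes with each control period).
- robot.camera(name): name is "side" or "top"; returns a dict with "frame" (400x640x3 uint8, red, green, blue), "fov_y" (degrees; the focal length in pixels is half the picture's height over the tangent of half this angle, whatever the lens; pixels are square), "cx", "cy" (the principal point, pixels), "extrinsics" (4x4, takes a point from camera to world coordinates). Camera axes: x right, y down, z forward; pixel columns grow to the right and rows downward; lengths in m; the calibration is good to about 2 mm. A picture is of the moment at which its call begins. There is no depth.
- robot.hand_in(): hands the job in; it is judged then, once.
The state is a dict: "time": time; "q": joint angles; "joint_velocities": joint speeds; "joint_torque": joint torques, N m; "position": TCP position; "tool_rot": TCP orientation; "ft_force": force on the tool from outside, world axes, zero at the start; "moment": the same for the moment, N m; "grip_width": finger opening in m; "grip_force": force on a finger pad.
Only numpy, scipy, OpenCV 4.12 (cv2) and the standard library are available. Lean on these libraries where they do the work, as an engineer would, in place of code of your own. Each camera call takes 0.05 s, during which the arm holds its last target. There are 200 camera calls.

### The job

Set out the heel job on the cobbler's bench. Lay the larger leather heel piece flat in the middle of the black rubber pad, its straight edge facing the robot and square with the pad, and stack the smaller heel piece on it, centred side to side, with the two straight edges flush. Stand the glue bottle on the bench midway between the centres of the pad and the iron anvil, and set the nail tin, lid up, on the bench squarely behind the anvil (the side away from the robot, in line with the anvil's base), leaving a gap of about 35 mm; do not disturb the hammer, mug or brush.

Things in the scene. Friction and masses are not known exactly. Their poses are not given: they have to be found in the camera images.
- pad: Black rubber pad fixed to the bench, 100 x 100 mm, 6 mm thick. Origin: centre of its underside. x is square to an edge and points away from the robot (turned up to 0.2 rad). The anvil stands on its y axis, 230 mm away between centres, on the left (+y) or right, which varies; pad and anvil are turned by the same angle.
- anvil: Dark iron anvil fixed to the bench: square base 80 x 80 mm, 14 mm thick, stem and D-shaped head 56 mm wide, 70 mm high overall. Origin: centre of the base's underside. x is square to the base and points away from the robot, so 'behind' is +x; a tin with a 35 mm gap behind the base has its centre at x = +101 mm, y = 0.
- heel_large: Larger loose brown leather heel piece, D-shaped, lying flat, 18 mm thick, 58 mm wide (y), 64 mm long (x, straight edge to round end); sides parallel for the first 35 mm. 40 to 85 g. Origin: underside, middle of the straight edge; x points to the round end, at first within 0.5 rad of world x. Centred on the pad, its origin is at x = -32 mm, y = 0 of the pad.
- heel_small: Smaller heel piece, same shape and colour, 16 mm thick, 42 mm wide (y), 50 mm long (x); sides parallel for the first 29 mm. 20 to 42 g. Origin: underside, middle of the straight edge; x points to the round end, at first within 0.5 rad of world x. Stacked right, its origin is 18 mm above that of the larger piece and the x axes agree.
- glue: Closed white glue bottle with a black cap and a paper label, standing upright, round body 42 mm in diameter (straight from about 5 to 60 mm height), 105 mm high, 85 to 170 g. Origin: centre of its underside, z up.
- nail_tin: Low round steel tin with its lid on, 52 mm in diameter at the lid (50 mm below it), 32 mm high, 85 to 170 g. Origin: centre of its underside, z up.
- hammer: Bystander: hammer lying along y beyond the work, 260 mm long. Origin: underside of the handle, middle of the length. Leave it alone.
- mug: Bystander: white mug, 76 mm in diameter, 80 mm high, at the far right. Origin: centre of its underside. Leave it alone.
- brush: Bystander: wooden shoe brush with black bristles down, 46 x 150 mm, 44 mm high, at the far left. Origin: centre of its underside. Leave it alone.
There are look-alikes about, which are no part of the job. Leave any turquoise look-alike of the glue alone. What is shaped like the anvil but purple is not meant.

How it is judged:
At the end, for the whole second after the job is handed in: Large heel flat on pad, centred within 12 mm, straight edge to robot; small flat on it, straight-edge middles within 8 mm; both square within 15 deg. Glue upright on bench midway pad-anvil within 15 mm; tin lid up behind anvil, in line within 15 mm, gap 35 +/- 16 mm. All released, at rest (x of heel_large in the frame of pad between -0.044 and -0.02 m and y of heel_large in the frame of pad between -0.012 and 0.012 m and z of heel_large in the frame of pad between 0.003 and 0.009 m and angle between the x axis of heel_large and the x axis of pad, either way round below 0.26 rad and x of heel_small in the frame of heel_large between -0.008 and 0.008 m and y of heel_small in the frame of heel_large between -0.008 and 0.008 m and z of heel_small in the frame of heel_large between 0.015 and 0.021 m and angle between the x axis of heel_small and the x axis of heel_large, either way round below 0.26 rad and x of glue in the frame of pad between -0.015 and 0.015 m and horizontal distance between glue and pad below 0.13 m and horizontal distance between glue and anvil below 0.13 m and height (world z) of each of glue, nail_tin below 0.004 m and x of nail_tin in the frame of anvil between 0.085 and 0.117 m and y of nail_tin in the frame of anvil between -0.015 and 0.015 m and angle between each of heel_large, heel_small, glue, nail_tin's own z axis and vertical below 0.1 rad and linear speed of each of heel_large, heel_small, glue, nail_tin below 0.02 m/s and angular speed of each of heel_large, heel_small, glue, nail_tin below 0.2 rad/s); the robot touches nothing.
It fails at once if the hammer is disturbed (moved more than 20 mm) (distance of hammer from where it was at the start of the episode above 0.02 m).
It fails at once if the mug is disturbed (moved more than 20 mm) (distance of mug from where it was at the start of the episode above 0.02 m).
It fails at once if the brush is disturbed (moved more than 20 mm) (distance of brush from where it was at the start of the episode above 0.02 m).
It also fails if it takes over 109 s, if anything falls off the work surface, if the arm or the gripper's body presses on something with over 40 N, if the wrist force passes 120 N, or if a joint passes its speed limit or range.

## Working session

There is one attempt and no reset: what is moved stays moved. The work goes in short steps, Python scripts to look and compute and a tool call to move; the robot and the scene stay as the last step left them, time stands still between calls to the robot, and variables do not carry over. Pictures are saved under pics/ and viewed, at most 14 in all, crops included, and the job is handed in when it is done.

Besides the shell and the picture viewer there is one more tool, called after "Call:" in YAML: its name, and indented under it one key for each argument. move_arm: Moves the arm, as the interface text tells. Its arguments: {"type":"object","properties":{"commands":{"type":"array"},"force":{"type":"number"}},"required":["commands"]}

```bash
mkdir -p pics; ls; python3 - <<'E'
from rig import robot
import cv2,pickle
d={}
for n in("side","top"):
    c=robot.camera(n); d[n]=c
    cv2.imwrite(f"pics/{n}0.png",c["frame"][:,:,::-1])
    print(n,c["fov_y"],c["cx"],c["cy"],c["extrinsics"], [k for k in c])
pickle.dump(d,open("c0.pkl","wb"))
print(robot.get_obs())
E
```

```text
pics
side 46.927200100458 322.34194244757 199.01240264635115 [[ 0.95542951 -0.18164613  0.23272115  0.36796738]
 [-0.29510246 -0.56545694  0.77017724 -0.81272715]
 [-0.00830592 -0.80452665 -0.59385847  0.64302788]
 [ 0.          0.          0.          1.        ]] ['frame', 'fov_y', 'cx', 'cy', 'extrinsics']
top 46.32612524013079 316.41050202519915 195.32534490501715 [[-0.00120876 -0.9893162   0.14578063  0.46721522]
 [-0.99984961  0.00371767  0.01693897 -0.02225775]
 [-0.01729996 -0.14573823 -0.98917192  1.11159491]
 [ 0.          0.          0.          1.        ]] ['frame', 'fov_y', 'cx', 'cy', 'extrinsics']
{'time': 0.1, 'q': array([-1.45448819e+00,  5.28389227e-01,  1.43376077e+00, -3.39688894e-06,
        1.18143640e+00, -1.78491489e-01]), 'joint_velocities': array([ 0.00074494, -0.00229511, -0.00403185, -0.00043732,  0.0005993 ,
       -0.00092184]), 'joint_torque': array([-6.32397459e-04, -4.40987277e+01, -1.77149963e+01,  6.35157642e-02,
        5.33934846e-02, -5.03965202e-05]), 'position': array([ 0.18154991, -0.59738545,  0.2356639 ]), 'tool_rot': array([ 9.89155716e-01,  1.46867206e-01,  2.94194326e-05, -9.96436507e-04]), 'ft_force': array([0.57572685, 0.14643361, 0.27917725]), 'moment': array([ 0.06785827, -0.00433269,  0.0398845 ]), 'grip_force': 0.0, 'grip_width': 0.08709846940893429}
```

View pics/top0.png

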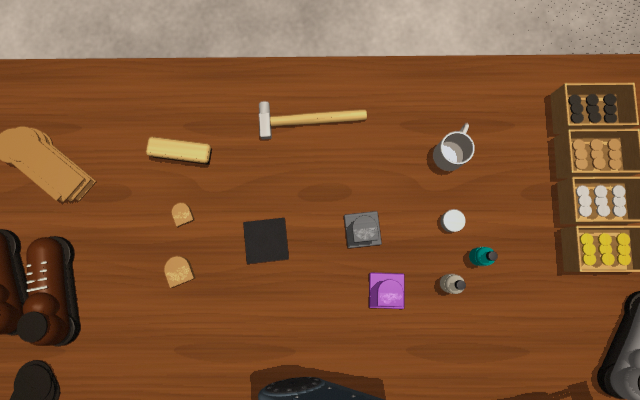

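View pics/side0.png

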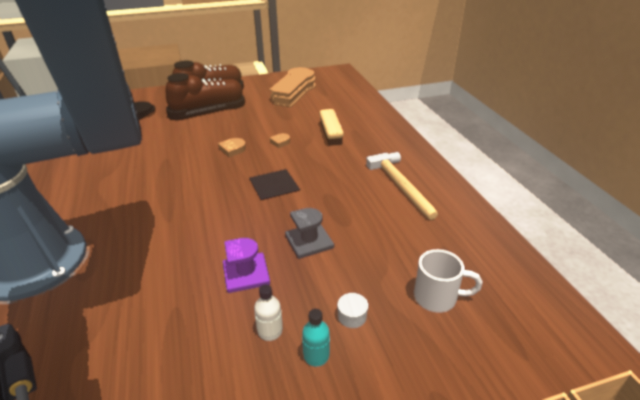

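The top view shows:
- pad (266,241)
- anvil candidates: grey (362,230) and purple (387,291). The grey iron one is meant.
- glue candidates: white (452,285) and turquoise (484,257). The white one is meant.
- tin (453,221)
- large heel (178,271), small heel (182,214)
- hammer (310,118), mug (453,150), brush (179,150)

The side view agrees. Next I measure and confirm in an enlarged crop.

```bash
cat > h.py <<'E'
import numpy as np,cv2,pickle
def KE(c):
    f=200/np.tan(np.radians(c["fov_y"]/2)); return f,c["cx"],c["cy"],np.array(c["extrinsics"])
def w(c,px,z):
    f,cx,cy,E=KE(c); px=np.atleast_2d(np.asarray(px,float))
    d=np.c_[(px[:,0]-cx)/f,(px[:,1]-cy)/f,np.ones(len(px))]@E[:3,:3].T
    o=E[:3,3]; return o+d*((z-o[2])/d[:,2])[:,None]
def proj(c,P):
    f,cx,cy,E=KE(c); p=(np.atleast_2d(P)-E[:3,3])@E[:3,:3]
    return np.c_[f*p[:,0]/p[:,2]+cx,f*p[:,1]/p[:,2]+cy]
E
python3 - <<'E'
from h import *
d=pickle.load(open("c0.pkl","rb")); c=d["top"]; s=d["side"]
im=c["frame"]
def crop(x0,y0,x1,y1,k): return cv2.resize(im[y0:y1,x0:x1,::-1],None,fx=k,fy=k,interpolation=cv2.INTER_CUBIC)
a=np.hstack([crop(150,195,215,295,5.9),crop(340,205,505,310,5.9)[:590] if 0 else cv2.resize(crop(340,205,405,305,5.9),(383,590))])
cv2.imwrite("pics/cropA.png",a)
cv2.imwrite("pics/cropB.png",np.hstack([crop(430,200,505,300,5),crop(235,210,300,270,5) if 0 else cv2.resize(crop(235,210,300,270,5),(325,500))]))
hsv=cv2.cvtColor(im,cv2.COLOR_RGB2HSV)
def seg(m,box):
    x0,y0,x1,y1=box; M=np.zeros(m.shape,np.uint8); M[y0:y1,x0:x1]=m[y0:y1,x0:x1]
    n,l,st,ce=cv2.connectedComponentsWithStats(M); i=1+st[1:,4].argmax()
    cs,_=cv2.findContours((l==i).astype(np.uint8),cv2.RETR_EXTERNAL,cv2.CHAIN_APPROX_NONE)
    return st[i],ce[i],cs[0][:,0]
H,S,V=[hsv[:,:,i].astype(int) for i in range(3)]
# sample
for n,p in dict(pad=(266,241),wood=(230,241),anv=(349,240),tin=(453,221),glue=(448,284),hl=(178,268),hs=(181,213),w2=(200,250)).items(): print(n,hsv[p[1],p[0]])
def rect(name,m,box,z):
    st,ce,ct=seg(m,box); r=w(c,ct,z)[:,:2]; (cx,cy),(a,b),an=cv2.minAreaRect((r*1000).astype(np.float32)); print(name,st[4],w(c,ce,z)[0].round(4),"rect",cx,cy,a,b,an)
rect("pad",(V<75)&(S<120),(235,205,300,275),.006)
rect("anvil",(S<90),(335,200,390,255),.014)
rect("tin",(S<60)&(V>120),(430,200,475,245),.032)
rect("hl",(V>130),(155,245,205,295),.018)
rect("hs",(V>130),(160,195,205,235),.016)
E
```

```text
pad [25 36 43]
wood [ 12 185 120]
anv [ 8 16 62]
tin [ 80   4 215]
glue [ 19  43 160]
hl [ 19 131 202]
hs [ 17 143 194]
w2 [ 13 188 125]
pad 1747 [0.523  0.1171 0.006 ] rect 523.3536376953125 117.01786041259766 98.45755004882812 99.19514465332031 6.206868648529053
anvil 1144 [ 0.5482 -0.1111  0.014 ] rect 548.4066772460938 -111.08233642578125 78.86680603027344 79.35055541992188 6.196565628051758
tin 394 [ 0.5677 -0.3205  0.032 ] rect 567.7329711914062 -319.7165832519531 48.15006637573242 51.2079963684082 87.30960083007812
hl 665 [0.4527 0.3207 0.018 ] rect 455.00201416015625 321.8579406738281 66.52552032470703 60.09157943725586 22.19862937927246
hs 520 [0.5815 0.3274 0.016 ] rect 581.155517578125 334.1899719238281 51.812164306640625 77.93270111083984 25.24163818359375
```

View pics/cropA.png

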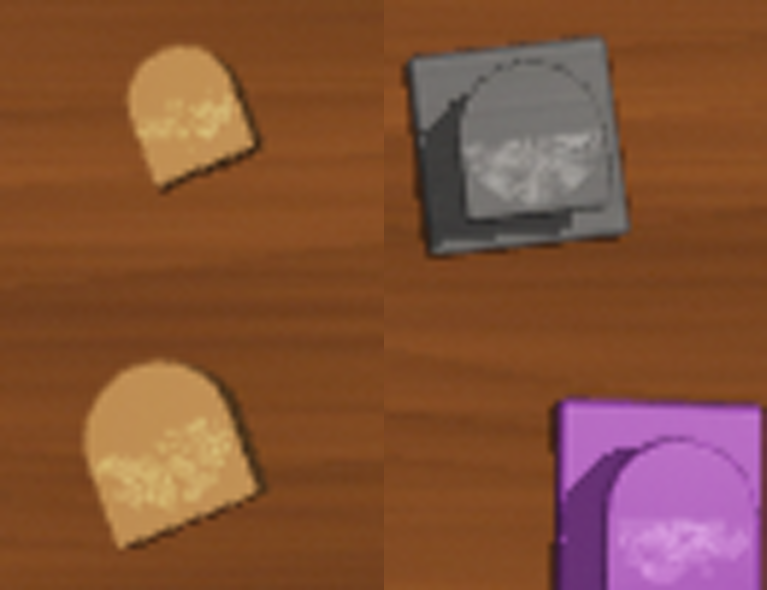

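View pics/cropB.png

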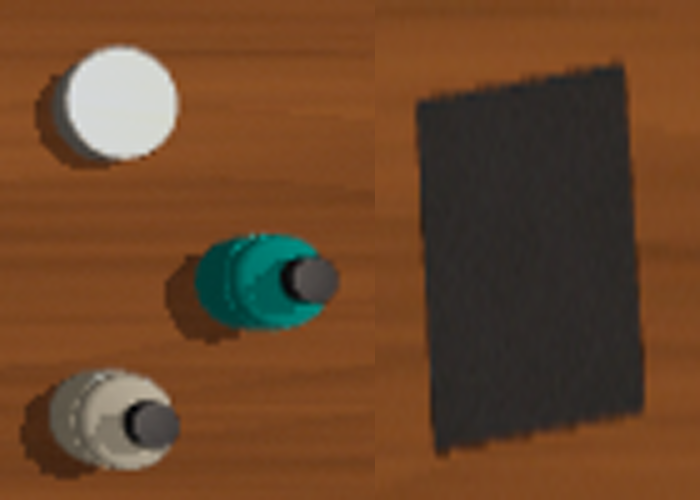

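The crops confirm the grey iron anvil, the white glue bottle, and both D-shaped heels turned by about +22°. The measured pad–anvil distance is 229.4 mm against the 230 given, with a common yaw of 6.2°. Now I refine the heels, tin and glue.

```bash
cat >> h.py <<'E'
from scipy.optimize import minimize
def D(W,L,S,x,y,a,z):
    t=np.linspace(-np.pi/2,np.pi/2,25); p=np.vstack([[0,-W/2],np.c_[S+(L-S)*np.cos(t),W/2*np.sin(t)],[0,W/2]])
    R=np.array([[np.cos(a),-np.sin(a)],[np.sin(a),np.cos(a)]]); p=p@R.T+[x,y]; return np.c_[p,np.full(len(p),z)]
def fit(c,mask,shape,z,x0):
    def cost(v):
        K=4; M=np.zeros((400*K,640*K),np.uint8); cv2.fillPoly(M,[np.round((proj(c,D(*shape,*v,z))+.5)*K-.5).astype(np.int32)],255)
        A=cv2.resize(M,(640,400),interpolation=cv2.INTER_AREA)/255.; return np.abs(A-mask).sum()
    r=minimize(cost,x0,method="Nelder-Mead",options=dict(initial_simplex=np.array(x0)+np.vstack([np.zeros(3),np.diag([.006,.006,.1])]),xatol=1e-4,fatol=.1)); return r.x,r.fun
def heelmask(im,box):
    h=cv2.cvtColor(im,cv2.COLOR_RGB2HSV).astype(int); m=(h[:,:,2]>150)&(h[:,:,1]<172)&(h[:,:,0]>12)
    M=np.zeros(m.shape); x0,y0,x1,y1=box; M[y0:y1,x0:x1]=m[y0:y1,x0:x1]; return M
HL=(.058,.064,.035); HS=(.042,.050,.029)
def delta(p,q,tgt,yaw):  # returns tool-frame travel cm, twist deg
    a=2*np.arctan2(q[1],q[0]); d=np.array(tgt)-p; tw=(np.degrees(a)-yaw+180)%360-180; a=np.radians(yaw)
    return "twist z %.1f then travel %.2f %.2f %.2f"%(tw,100*(d[0]*np.cos(a)+d[1]*np.sin(a)),100*(d[0]*np.sin(a)-d[1]*np.cos(a)),-100*d[2])
E
python3 - <<'E'
from h import *
d=pickle.load(open("c0.pkl","rb")); c=d["top"]; s=d["side"]
print("L",fit(c,heelmask(c["frame"],(155,245,205,295)),HL,.018,(.43,.31,.39)))
print("S",fit(c,heelmask(c["frame"],(160,195,205,235)),HS,.016,(.56,.315,.4)))
# tin: lid circle top & side
print("tin top",w(c,[(430+121.5/5,200+103/5)],.032))
print("glue cap",w(c,[(460.3,284.4)],.105),"teal cap",w(c,[(492.2,256)],.105))
print("side cap",w(s,[(265.5,291)],.105), "side tin",w(s,[(352,302.5)],.032))
for n,P in dict(glue=[.43,-.32,0],tin=[.568,-.32,.032]).items(): print(n,proj(s,P))
im=s["frame"][270:380,230:390,::-1]; cv2.imwrite("pics/sidecrop.png",cv2.resize(im,None,fx=5,fy=5,interpolation=cv2.INTER_CUBIC))
E
```

```text
L (array([0.42558398, 0.3093108 , 0.39403598]), np.float64(23.376470588235293))
S (array([0.56542832, 0.30863244, 0.39930068]), np.float64(17.050980392156863))
tin top [[ 0.56625382 -0.32151069  0.032     ]]
glue cap [[ 0.4247729  -0.30792317  0.105     ]] teal cap [[ 0.48400011 -0.37799971  0.105     ]]
side cap [[ 0.42408926 -0.31736913  0.105     ]] side tin [[ 0.56774806 -0.32066329  0.032     ]]
glue [[274.35428618 334.10217711]]
tin [[352.00485732 302.17950523]]
```

View pics/sidecrop.png

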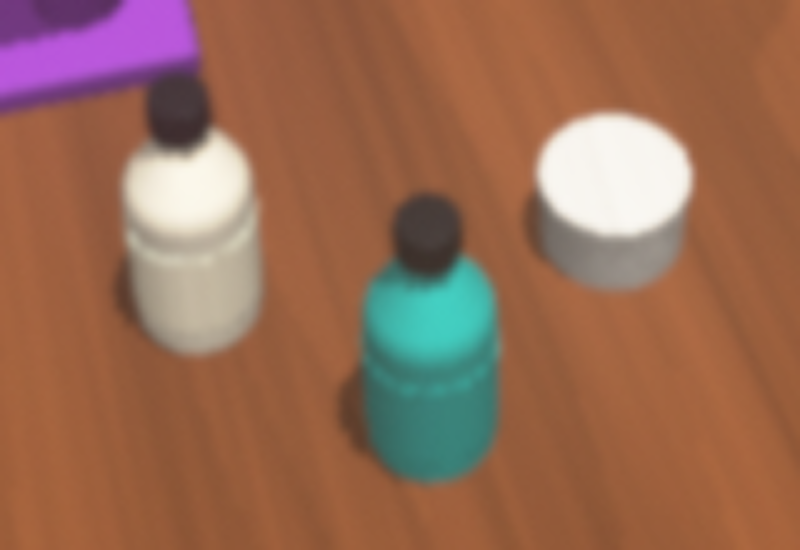

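The side crop shows the white bottle's cap top at about (265.6,287) and its base centre at about (269.6,336). The tin lid is at (353,304). Both agree with the top view. I start with the tin.

Call:
move_arm:
  commands:
    - {"hand":8.7,"travel":[0,0,0],"twist":[0,0,5.3]}
    - {"hand":8.7,"travel":[0,0,0],"twist":[0,0,5.4]}
    - {"hand":8.7,"travel":[3.4,-1.9,0],"twist":[0,0,0]}
    - {"hand":8.7,"travel":[3.4,-1.9,0],"twist":[0,0,0]}
    - {"hand":8.7,"travel":[3.4,-1.9,0],"twist":[0,0,0]}
  force: 15

```text
time: 0.52
position: [0.2771, -0.5295, 0.2359]
tool_rot: [0.999, 0.053, -0.0, -0.001]
ft_force: [0.0, -0.1, 0.4]
grip_width: 0.0867
grip_force: 0.0
```

Call:
move_arm:
  commands:
    - {"hand":8.7,"travel":[3.4,-1.9,0],"twist":[0,0,0]}
    - {"hand":8.7,"travel":[3.4,-1.9,0],"twist":[0,0,0]}
    - {"hand":8.7,"travel":[3.4,-1.9,0],"twist":[0,0,0]}
    - {"hand":8.7,"travel":[3.4,-1.9,0],"twist":[0,0,0]}
    - {"hand":8.7,"travel":[3.4,-1.9,0],"twist":[0,0,0]}

```text
time: 0.93
position: [0.4368, -0.4159, 0.2361]
tool_rot: [0.999, 0.054, -0.0, -0.0]
ft_force: [1.6, -0.6, 0.4]
grip_width: 0.0871
grip_force: 0.0
```

Call:
move_arm:
  commands:
    - {"hand":8.7,"travel":[3.4,-1.9,0],"twist":[0,0,0]}
    - {"hand":8.7,"travel":[3.4,-1.9,0],"twist":[0,0,0]}
    - {"hand":8.7,"travel":[3.4,-1.9,0],"twist":[0,0,0]}
    - {"hand":8.7,"travel":[3.4,-1.9,0],"twist":[0,0,0]}
    - {"hand":8.7,"travel":[0,0,0],"twist":[0,0,0]}

```text
time: 1.35
position: [0.5679, -0.3222, 0.2361]
tool_rot: [0.998, 0.057, 0.002, -0.001]
ft_force: [0.4, -0.8, 0.4]
grip_width: 0.0873
grip_force: 0.0
```

```bash
cat > g.py <<'E'
import sys; from rig import robot; from h import *
o=robot.get_obs(); v=[float(a) for a in sys.argv[1:]]
print(o["time"],o["position"].round(4),o["tool_rot"].round(3),o["grip_width"],o["ft_force"].round(1),delta(o["position"],o["tool_rot"],v[:3],v[3]))
E
python3 g.py .567 -.321 .022 6.2
python3 - <<'E'
from h import *
d=pickle.load(open("c0.pkl","rb")); c=d["top"]; s=d["side"]
print(w(s,[(265.6,287)],.105),w(c,[(461.5,285)],.105), w(s,[(269.6,336)],0))
E
```

```text
1.35 [ 0.5679 -0.3222  0.2361] [ 0.998  0.057  0.002 -0.001] 0.08731613271975522 [ 0.4 -0.8  0.4] twist z 0.4 then travel -0.07 -0.12 21.41
[[ 0.42590025 -0.30924364  0.105     ]] [[ 0.4235294  -0.31038053  0.105     ]] [[ 0.42156289 -0.32135823  0.        ]]
```

Call:
move_arm:
  commands:
    - {"hand":8.7,"travel":[0,-0.1,4.1],"twist":[0,0,0]}
    - {"hand":8.7,"travel":[0,0,4.1],"twist":[0,0,0]}
    - {"hand":8.7,"travel":[0,0,4.1],"twist":[0,0,0]}
    - {"hand":8.7,"travel":[0,0,4.1],"twist":[0,0,0]}
    - {"hand":8.7,"travel":[0,0,3.0],"twist":[0,0,0]}

```text
time: 1.77
position: [0.5605, -0.3251, 0.0388]
tool_rot: [0.999, 0.054, -0.002, -0.002]
ft_force: [-0.2, 0.5, -0.5]
grip_width: 0.0868
grip_force: 0.0
```

Call:
move_arm:
  commands:
    - {"hand":8.7,"travel":[0,0,1.0],"twist":[0,0,0]}
    - {"hand":8.7,"travel":[0,0,1.0],"twist":[0,0,0]}
    - {"hand":4.5,"travel":[0,0,0],"twist":[0,0,0]}
    - {"hand":4.5,"travel":[0,0,0],"twist":[0,0,0]}
    - {"hand":4.5,"travel":[0,0,0],"twist":[0,0,0]}

```text
time: 2.18
position: [0.5639, -0.3275, 0.0248]
tool_rot: [0.999, 0.054, 0.002, 0.001]
ft_force: [-0.4, -0.2, -0.2]
grip_width: 0.0743
grip_force: 0.0
```

Call:
move_arm:
  commands:
    - {"hand":4.5,"travel":[0,0,0],"twist":[0,0,0]}
    - {"hand":4.5,"travel":[0,0,0],"twist":[0,0,0]}
    - {"hand":4.5,"travel":[0,0,0],"twist":[0,0,0]}
    - {"hand":4.5,"travel":[0,0,0],"twist":[0,0,0]}
    - {"hand":4.5,"travel":[0,0,0],"twist":[0,0,0]}

```text
time: 2.6
position: [0.5628, -0.326, 0.0237]
tool_rot: [0.999, 0.054, 0.0, -0.0]
ft_force: [-0.5, 2.0, 6.6]
grip_width: 0.0513
grip_force: 15.0
```

```bash
python3 g.py .6488 -.1002 .07 6.2
```

```text
2.6 [ 0.5628 -0.326   0.0237] [ 0.999  0.054  0.    -0.   ] 0.05129452288862672 [-0.5  2.   6.6] twist z -0.0 then travel 10.99 -21.52 -4.63
```

Call:
move_arm:
  commands:
    - {"hand":4.5,"travel":[0,0,-2.5],"twist":[0,0,0]}
    - {"hand":4.5,"travel":[0,0,-2.1],"twist":[0,0,0]}
    - {"hand":4.5,"travel":[1.5,-3.0,0],"twist":[0,0,0]}
    - {"hand":4.5,"travel":[1.5,-3.0,0],"twist":[0,0,0]}
    - {"hand":4.5,"travel":[1.5,-3.0,0],"twist":[0,0,0]}

```text
time: 3.02
position: [0.5978, -0.232, 0.0689]
tool_rot: [0.999, 0.053, 0.0, 0.0]
ft_force: [0.4, 0.7, -1.8]
grip_width: 0.0514
grip_force: 15.0
```

Call:
move_arm:
  commands:
    - {"hand":4.5,"travel":[1.5,-3.0,0],"twist":[0,0,0]}
    - {"hand":4.5,"travel":[1.5,-3.0,0],"twist":[0,0,0]}
    - {"hand":4.5,"travel":[1.5,-3.0,0],"twist":[0,0,0]}
    - {"hand":4.5,"travel":[1.5,-3.0,0],"twist":[0,0,0]}
    - {"hand":4.5,"travel":[0,0,0],"twist":[0,0,0]}

```text
time: 3.43
position: [0.6456, -0.0999, 0.0682]
tool_rot: [0.998, 0.057, 0.0, -0.001]
ft_force: [-0.1, -1.0, -0.6]
grip_width: 0.0516
grip_force: 15.0
```

```bash
python3 g.py .6450 -.1006 .0240 6.2; python3 - <<'E'
from h import *; from rig import robot
c=robot.camera("side"); f=c["frame"]; p=proj(c,[.6488,-.1,.06])[0].astype(int); print(p)
cv2.imwrite("pics/tinheld.png",cv2.resize(f[100:300,220:460,::-1],None,fx=3,fy=3))
E
```

```text
3.4333 [ 0.6456 -0.0999  0.0682] [ 0.998  0.057  0.    -0.001] 0.05158925764884572 [-0.1 -1.  -0.6] twist z 0.3 then travel -0.07 0.06 4.42
[352 206]
```

View pics/tinheld.png

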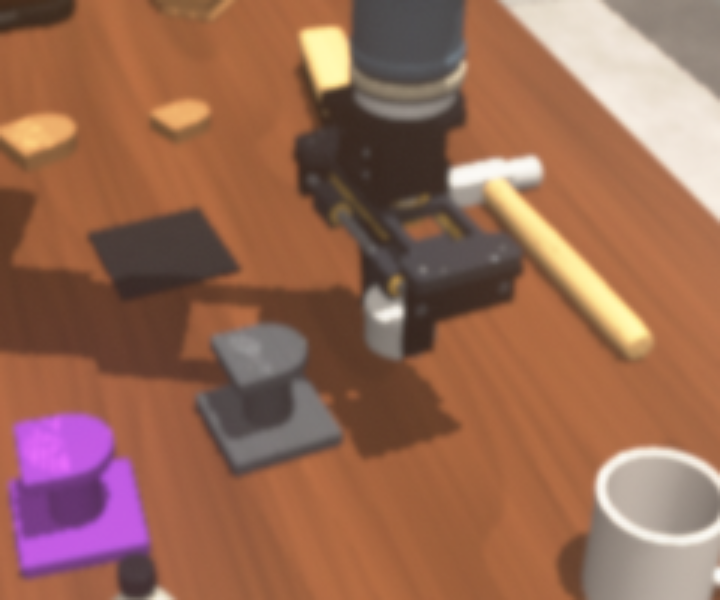

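The tin is held level behind the anvil, at about (386,320) in the crop. I lower and release it.

Call:
move_arm:
  commands:
    - {"hand":4.5,"travel":[0,0,2.0],"twist":[0,0,0]}
    - {"hand":4.5,"travel":[0,0,1.6],"twist":[0,0,0]}
    - {"hand":4.5,"travel":[0,0,0.6],"twist":[0,0,0]}
    - {"hand":4.5,"travel":[0,0,0.2],"twist":[0,0,0]}
    - {"hand":4.5,"travel":[0,0,0],"twist":[0,0,0]}

```text
time: 3.9
position: [0.6436, -0.107, 0.0243]
tool_rot: [0.999, 0.054, -0.001, -0.0]
ft_force: [-0.2, -0.1, 0.0]
grip_width: 0.0512
grip_force: 15.0
```

Call:
move_arm:
  commands:
    - {"hand":8.0,"travel":[0,0,0],"twist":[0,0,0]}
    - {"hand":8.0,"travel":[0,0,0],"twist":[0,0,0]}
    - {"hand":8.0,"travel":[0,0,0],"twist":[0,0,0]}
    - {"hand":8.0,"travel":[0,0,0],"twist":[0,0,0]}
    - {"hand":8.0,"travel":[0,0,-1],"twist":[0,0,0]}

```text
time: 4.32
position: [0.6432, -0.1059, 0.0335]
tool_rot: [0.999, 0.054, -0.001, -0.001]
ft_force: [0.6, 0.5, 0.2]
grip_width: 0.0758
grip_force: 0.0
```

Call:
move_arm:
  commands:
    - {"hand":8.0,"travel":[0,0,-3.5],"twist":[0,0,0]}
    - {"hand":8.0,"travel":[0,0,-4],"twist":[0,0,0]}
    - {"hand":8.0,"travel":[0,0,-4],"twist":[0,0,0]}
    - {"hand":8.0,"travel":[0,0,0],"twist":[0,0,0]}
    - {"hand":8.0,"travel":[0,0,0],"twist":[0,0,0]}

```text
time: 4.73
position: [0.6466, -0.1069, 0.1541]
tool_rot: [0.999, 0.054, 0.004, 0.002]
ft_force: [-0.4, -0.5, -0.7]
grip_width: 0.0798
grip_force: 0.0
```

```bash
python3 g.py .4464 .3179 .14 22.6
```

```text
4.7333 [ 0.6466 -0.1069  0.1541] [0.999 0.054 0.004 0.002] 0.07982112153836567 [-0.4 -0.5 -0.7] twist z -16.4 then travel -2.16 -46.91 1.41
```

Call:
move_arm:
  commands:
    - {"hand":8.0,"travel":[0,0,0],"twist":[0,0,-5.5]}
    - {"hand":8.0,"travel":[0,0,0],"twist":[0,0,-5.5]}
    - {"hand":8.0,"travel":[0,0,0],"twist":[0,0,-5.4]}
    - {"hand":8.0,"travel":[-0.2,-3.9,0],"twist":[0,0,0]}
    - {"hand":8.0,"travel":[-0.2,-3.9,0],"twist":[0,0,0]}

```text
time: 5.15
position: [0.6101, -0.0367, 0.1481]
tool_rot: [0.981, 0.194, -0.001, -0.0]
ft_force: [0.2, 0.9, 0.3]
grip_width: 0.0801
grip_force: 0.0
```

Call:
move_arm:
  commands:
    - {"hand":8.0,"travel":[-0.2,-3.9,0],"twist":[0,0,0]}
    - {"hand":8.0,"travel":[-0.2,-3.9,0],"twist":[0,0,0]}
    - {"hand":8.0,"travel":[-0.2,-3.9,0],"twist":[0,0,0]}
    - {"hand":8.0,"travel":[-0.2,-3.9,0],"twist":[0,0,0]}
    - {"hand":8.0,"travel":[-0.2,-3.9,0],"twist":[0,0,0]}

```text
time: 5.57
position: [0.5242, 0.1418, 0.1484]
tool_rot: [0.981, 0.196, -0.002, -0.0]
ft_force: [-0.1, -0.4, -0.7]
grip_width: 0.0801
grip_force: 0.0
```

Call:
move_arm:
  commands:
    - {"hand":8.0,"travel":[-0.2,-3.9,0],"twist":[0,0,0]}
    - {"hand":8.0,"travel":[-0.2,-3.9,0],"twist":[0,0,0]}
    - {"hand":8.0,"travel":[-0.2,-3.9,0],"twist":[0,0,0]}
    - {"hand":8.0,"travel":[-0.2,-3.9,0],"twist":[0,0,0]}
    - {"hand":8.0,"travel":[-0.2,-3.9,0],"twist":[0,0,0]}

```text
time: 5.98
position: [0.4401, 0.3177, 0.1485]
tool_rot: [0.981, 0.196, -0.001, 0.0]
ft_force: [0.1, 0.5, -0.8]
grip_width: 0.0803
grip_force: 0.0
```

Call:
move_arm:
  commands:
    - {"hand":8.0,"travel":[0,0,2.0],"twist":[0,0,0]}
    - {"hand":8.0,"travel":[0,0,2.0],"twist":[0,0,0]}
    - {"hand":8.0,"travel":[0,0,2.0],"twist":[0,0,0]}
    - {"hand":8.0,"travel":[0,0,0],"twist":[0,0,0]}
    - {"hand":8.0,"travel":[0,0,0],"twist":[0,0,0]}

```text
time: 6.4
position: [0.4407, 0.316, 0.088]
tool_rot: [0.981, 0.196, -0.002, 0.001]
ft_force: [-0.1, -0.2, 0.6]
grip_width: 0.08
grip_force: 0.0
```

```bash
python3 g.py .4464 .3179 .018 22.6; python3 - <<'E'
from h import *; from rig import robot
c=robot.camera("top"); f=c["frame"]
h=cv2.cvtColor(f,cv2.COLOR_RGB2HSV).astype(int); m=((h[:,:,1]<60)&(h[:,:,2]>150)).astype(np.uint8); m[:, :300]=0; m[:,430:]=0; m[:150]=0; m[255:]=0
n,l,st,ce=cv2.connectedComponentsWithStats(m); i=1+st[1:,4].argmax(); print(st[i]); p=w(c,ce[i],.032)[0]; print(p)
a=np.radians(6.2); r=p[:2]-[.5484,-.1111]; print("anvil frame",r@[np.cos(a),np.sin(a)],r@[-np.sin(a),np.cos(a)])
E
```

```text
6.4 [0.4407 0.316  0.088 ] [ 0.981  0.196 -0.002  0.001] 0.08004592300243644 [-0.1 -0.2  0.6] twist z 0.0 then travel 0.60 0.04 7.00
[349 175  22  22 373]
[ 0.64934651 -0.10450227  0.032     ]
anvil frame 0.10106862243343574 -0.0043430197290545
```

Tin placed: x 101 mm and y −4 mm in the anvil's frame. Now I take the large heel.

Call:
move_arm:
  commands:
    - {"hand":8.0,"travel":[0.6,0,3.0],"twist":[0,0,0]}
    - {"hand":8.0,"travel":[0,0,2.5],"twist":[0,0,0]}
    - {"hand":8.0,"travel":[0,0,1.0],"twist":[0,0,0]}
    - {"hand":8.0,"travel":[0,0,0.4],"twist":[0,0,0]}
    - {"hand":8.0,"travel":[0,0,0],"twist":[0,0,0]}

```text
time: 6.87
position: [0.4478, 0.3186, 0.0206]
tool_rot: [0.981, 0.196, -0.0, 0.0]
ft_force: [-0.4, 0.2, 0.1]
grip_width: 0.0799
grip_force: 0.0
```

Call:
move_arm:
  commands:
    - {"hand":5.0,"travel":[0,0,0],"twist":[0,0,0]}
    - {"hand":5.0,"travel":[0,0,0],"twist":[0,0,0]}
    - {"hand":5.0,"travel":[0,0,0],"twist":[0,0,0]}
    - {"hand":5.0,"travel":[0,0,0],"twist":[0,0,0]}
    - {"hand":5.0,"travel":[0,0,0],"twist":[0,0,0]}

```text
time: 7.28
position: [0.4485, 0.3191, 0.0215]
tool_rot: [0.981, 0.196, 0.001, -0.0]
ft_force: [0.9, -0.7, 4.6]
grip_width: 0.0577
grip_force: 15.0
```

```bash
python3 g.py .5134 .1160 .06 6.2
```

```text
7.2833 [0.4485 0.3191 0.0215] [ 0.981  0.196  0.001 -0.   ] 0.05771160694862052 [ 0.9 -0.7  4.6] twist z 16.4 then travel 4.26 20.89 -3.85
```

Call:
move_arm:
  commands:
    - {"hand":5.0,"travel":[0,0,-2.0],"twist":[0,0,0]}
    - {"hand":5.0,"travel":[0,0,-2.0],"twist":[0,0,0]}
    - {"hand":5.0,"travel":[0,0,0],"twist":[0,0,5.5]}
    - {"hand":5.0,"travel":[0,0,0],"twist":[0,0,5.5]}
    - {"hand":5.0,"travel":[0,0,0],"twist":[0,0,5.4]}

```text
time: 7.7
position: [0.448, 0.3191, 0.0613]
tool_rot: [0.999, 0.052, 0.0, -0.0]
ft_force: [0.3, -0.5, -0.4]
grip_width: 0.0577
grip_force: 15.0
```

Call:
move_arm:
  commands:
    - {"hand":5.0,"travel":[0.75,3.5,0],"twist":[0,0,0]}
    - {"hand":5.0,"travel":[0.75,3.5,0],"twist":[0,0,0]}
    - {"hand":5.0,"travel":[0.75,3.5,0],"twist":[0,0,0]}
    - {"hand":5.0,"travel":[0.75,3.5,0],"twist":[0,0,0]}
    - {"hand":5.0,"travel":[0.75,3.5,0],"twist":[0,0,0]}

```text
time: 8.12
position: [0.5042, 0.1476, 0.0607]
tool_rot: [0.999, 0.054, 0.0, -0.0]
ft_force: [0.4, 0.5, 0.2]
grip_width: 0.0577
grip_force: 15.0
```

Call:
move_arm:
  commands:
    - {"hand":5.0,"travel":[0.75,3.5,0],"twist":[0,0,0]}
    - {"hand":5.0,"travel":[0,0,0],"twist":[0,0,0]}
    - {"hand":5.0,"travel":[0,0,0],"twist":[0,0,0]}

```text
time: 8.37
position: [0.5162, 0.1131, 0.0607]
tool_rot: [0.999, 0.052, 0.0, -0.0]
ft_force: [-0.6, 0.6, -0.7]
grip_width: 0.0578
grip_force: 15.0
```

```bash
python3 g.py .5163 .1162 .0275 6.2
```

```text
8.3667 [0.5162 0.1131 0.0607] [ 0.999  0.052  0.    -0.   ] 0.057756616563316814 [-0.6  0.6 -0.7] twist z -0.3 then travel 0.04 -0.31 3.32
```

Call:
move_arm:
  commands:
    - {"hand":5.0,"travel":[0,-0.3,1.5],"twist":[0,0,0]}
    - {"hand":5.0,"travel":[0,0,1.2],"twist":[0,0,0]}
    - {"hand":5.0,"travel":[0,0,0.6],"twist":[0,0,0]}
    - {"hand":5.0,"travel":[0,0,0.1],"twist":[0,0,0]}
    - {"hand":5.0,"travel":[0,0,0],"twist":[0,0,0]}

```text
time: 8.78
position: [0.5139, 0.1192, 0.0265]
tool_rot: [0.998, 0.055, -0.001, -0.0]
ft_force: [-0.3, 0.1, -1.1]
grip_width: 0.0574
grip_force: 15.0
```

Call:
move_arm:
  commands:
    - {"hand":8.0,"travel":[0,0,0],"twist":[0,0,0]}
    - {"hand":8.0,"travel":[0,0,0],"twist":[0,0,0]}
    - {"hand":8.0,"travel":[0,0,0],"twist":[0,0,0]}
    - {"hand":8.0,"travel":[0,0,0],"twist":[0,0,0]}
    - {"hand":8.0,"travel":[0,0,-1],"twist":[0,0,0]}

```text
time: 9.2
position: [0.5138, 0.118, 0.0357]
tool_rot: [0.999, 0.054, -0.002, -0.0]
ft_force: [0.4, 0.9, -0.6]
grip_width: 0.0782
grip_force: 0.0
```

Call:
move_arm:
  commands:
    - {"hand":7.0,"travel":[0,0,-3],"twist":[0,0,0]}
    - {"hand":7.0,"travel":[0,0,-3],"twist":[0,0,0]}
    - {"hand":7.0,"travel":[0,0,0],"twist":[0,0,0]}

```text
time: 9.45
position: [0.5183, 0.1182, 0.1017]
tool_rot: [0.999, 0.054, 0.005, 0.0]
ft_force: [1.2, 0.6, 0.6]
grip_width: 0.0716
grip_force: 0.0
```

```bash
python3 g.py .581 .3152 .10 22.8
```

```text
9.45 [0.5183 0.1182 0.1017] [0.999 0.054 0.005 0.   ] 0.07160455059439952 [1.2 0.6 0.6] twist z -16.6 then travel 13.41 -15.74 0.17
```

Call:
move_arm:
  commands:
    - {"hand":7.0,"travel":[0,0,0],"twist":[0,0,-5.5]}
    - {"hand":7.0,"travel":[0,0,0],"twist":[0,0,-5.5]}
    - {"hand":7.0,"travel":[0,0,0],"twist":[0,0,-5.6]}
    - {"hand":7.0,"travel":[2.6,-3.1,0],"twist":[0,0,0]}
    - {"hand":7.0,"travel":[2.6,-3.1,0],"twist":[0,0,0]}

```text
time: 9.87
position: [0.5389, 0.1943, 0.097]
tool_rot: [0.981, 0.195, -0.0, 0.0]
ft_force: [1.5, -0.6, 0.1]
grip_width: 0.0699
grip_force: 0.0
```

Call:
move_arm:
  commands:
    - {"hand":7.0,"travel":[2.6,-3.1,0],"twist":[0,0,0]}
    - {"hand":7.0,"travel":[2.6,-3.1,0],"twist":[0,0,0]}
    - {"hand":7.0,"travel":[2.6,-3.1,0],"twist":[0,0,0]}
    - {"hand":7.0,"travel":[0.2,-0.2,0],"twist":[0,0,0]}
    - {"hand":7.0,"travel":[0,0,0],"twist":[0,0,0]}

```text
time: 10.28
position: [0.5761, 0.3163, 0.0967]
tool_rot: [0.98, 0.199, 0.001, -0.0]
ft_force: [-0.2, -0.4, 0.2]
grip_width: 0.07
grip_force: 0.0
```

```bash
python3 g.py .5811 .3152 .019 22.8; python3 - <<'E'
from h import *; from rig import robot
c=robot.camera("top"); f=c["frame"]
M=heelmask(f,(235,205,300,275)); v,e=fit(c,M,HL,.024,(.49,.114,.11)); print(M.sum(),v,e)
a=np.radians(6.2); r=v[:2]-[.5234,.117]; print("pad frame",r@[np.cos(a),np.sin(a)],r@[-np.sin(a),np.cos(a)],np.degrees(v[2])-6.2)
cv2.imwrite("pics/t2.png",cv2.resize(f[180:300,130:310,::-1],None,fx=4,fy=4))
E
```

```text
10.2833 [0.5761 0.3163 0.0967] [ 0.98   0.199  0.001 -0.   ] 0.06996952312449965 [-0.2 -0.4  0.2] twist z 0.2 then travel 0.42 0.30 7.77
618.0 [0.48779277 0.11831404 0.10213966] 26.137254901960787
pad frame -0.03525704683377718 0.005151916490675963 -0.34782857214400575
```

View pics/t2.png

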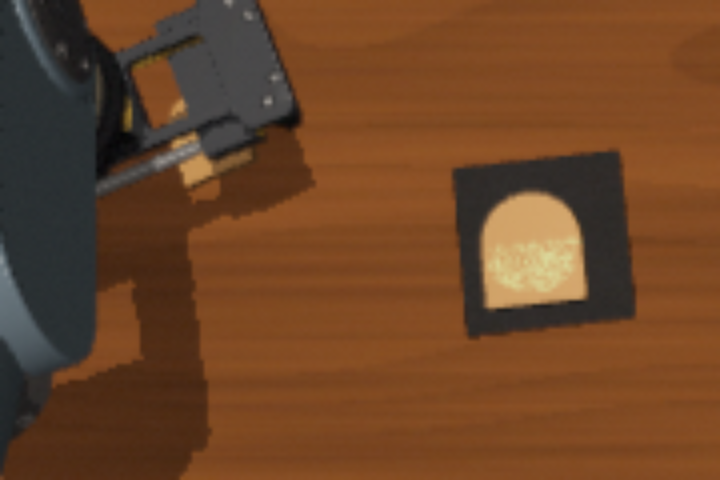

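The large heel lies flat and square on the pad at crop (535,250): −35 mm, +5 mm, −0.3°. That is well within tolerance. Now the small heel.

Call:
move_arm:
  commands:
    - {"hand":7.0,"travel":[0.4,0.3,3.0],"twist":[0,0,0]}
    - {"hand":7.0,"travel":[0,0,3.0],"twist":[0,0,0]}
    - {"hand":7.0,"travel":[0,0,1.2],"twist":[0,0,0]}
    - {"hand":7.0,"travel":[0,0,0.5],"twist":[0,0,0]}
    - {"hand":7.0,"travel":[0,0,0],"twist":[0,0,0]}

```text
time: 10.75
position: [0.5794, 0.311, 0.0184]
tool_rot: [0.98, 0.197, -0.002, 0.0]
ft_force: [-0.6, -0.3, 0.0]
grip_width: 0.0702
grip_force: 0.0
```

Call:
move_arm:
  commands:
    - {"hand":3.6,"travel":[0,0,0],"twist":[0,0,0]}
    - {"hand":3.6,"travel":[0,0,0],"twist":[0,0,0]}
    - {"hand":3.6,"travel":[0,0,0],"twist":[0,0,0]}
    - {"hand":3.6,"travel":[0,0,0],"twist":[0,0,0]}
    - {"hand":3.6,"travel":[0,0,0],"twist":[0,0,0]}

```text
time: 11.17
position: [0.5811, 0.3129, 0.0206]
tool_rot: [0.98, 0.198, 0.001, -0.0]
ft_force: [1.2, 0.1, -1.2]
grip_width: 0.0444
grip_force: 0.0
```

```bash
python3 g.py .5047 .1203 .08 6
```

```text
11.1667 [0.5811 0.3129 0.0206] [ 0.98   0.198  0.001 -0.   ] 0.04438123182669503 [ 1.2  0.1 -1.2] twist z 16.8 then travel -9.62 18.36 -5.94
```

Call:
move_arm:
  commands:
    - {"hand":3.6,"travel":[0,0,0],"twist":[0,0,0]}
    - {"hand":3.6,"travel":[0,0,0],"twist":[0,0,0]}
    - {"hand":3.6,"travel":[0,0,0],"twist":[0,0,0]}
    - {"hand":3.6,"travel":[0,0,0],"twist":[0,0,0]}

```text
time: 11.5
position: [0.5811, 0.3129, 0.0204]
tool_rot: [0.98, 0.198, 0.001, -0.0]
ft_force: [-0.2, -0.4, 4.2]
grip_width: 0.0419
grip_force: 15.0
```

```bash
python3 g.py .5047 .1203 .08 6
```

```text
11.5 [0.5811 0.3129 0.0204] [ 0.98   0.198  0.001 -0.   ] 0.04185119703838768 [-0.2 -0.4  4.2] twist z 16.8 then travel -9.61 18.35 -5.96
```

Call:
move_arm:
  commands:
    - {"hand":3.6,"travel":[0,0,-3.0],"twist":[0,0,0]}
    - {"hand":3.6,"travel":[0,0,-3.0],"twist":[0,0,0]}
    - {"hand":3.6,"travel":[0,0,0],"twist":[0,0,5.6]}
    - {"hand":3.6,"travel":[0,0,0],"twist":[0,0,5.6]}
    - {"hand":3.6,"travel":[0,0,0],"twist":[0,0,5.6]}

```text
time: 11.92
position: [0.5807, 0.3127, 0.08]
tool_rot: [0.999, 0.05, 0.0, -0.0]
ft_force: [-0.0, 0.0, -1.1]
grip_width: 0.042
grip_force: 15.0
```

Call:
move_arm:
  commands:
    - {"hand":3.6,"travel":[-1.6,3.1,0],"twist":[0,0,0]}
    - {"hand":3.6,"travel":[-1.6,3.1,0],"twist":[0,0,0]}
    - {"hand":3.6,"travel":[-1.6,3.1,0],"twist":[0,0,0]}
    - {"hand":3.6,"travel":[-1.6,3.1,0],"twist":[0,0,0]}
    - {"hand":3.6,"travel":[-1.6,3.1,0],"twist":[0,0,0]}

```text
time: 12.33
position: [0.5162, 0.149, 0.0792]
tool_rot: [0.999, 0.053, -0.0, 0.0]
ft_force: [0.3, -0.4, -0.5]
grip_width: 0.042
grip_force: 15.0
```

Call:
move_arm:
  commands:
    - {"hand":3.6,"travel":[-1.6,2.8,0],"twist":[0,0,0]}
    - {"hand":3.6,"travel":[0,0,2.0],"twist":[0,0,0]}
    - {"hand":3.6,"travel":[0,0,0],"twist":[0,0,0]}
    - {"hand":3.6,"travel":[0,0,0],"twist":[0,0,0]}

```text
time: 12.67
position: [0.5038, 0.1204, 0.0589]
tool_rot: [0.999, 0.052, -0.001, -0.0]
ft_force: [-0.8, 0.8, -0.8]
grip_width: 0.0419
grip_force: 15.0
```

```bash
python3 g.py .5039 .1200 .045 6; python3 g.py .5039 .1200 .045 6
```

```text
12.6667 [0.5038 0.1204 0.0589] [ 0.999  0.052 -0.001 -0.   ] 0.041936085676890056 [-0.8  0.8 -0.8] twist z -0.1 then travel 0.00 0.04 1.39
12.6667 [0.5038 0.1204 0.0589] [ 0.999  0.052 -0.001 -0.   ] 0.041936085676890056 [-0.8  0.8 -0.8] twist z -0.1 then travel 0.00 0.04 1.39
```

Aligned. I lower it gently and check before release.

Call:
move_arm:
  commands:
    - {"hand":3.6,"travel":[0,0,0.8],"twist":[0,0,0]}
    - {"hand":3.6,"travel":[0,0,0.4],"twist":[0,0,0]}
    - {"hand":3.6,"travel":[0,0,0.2],"twist":[0,0,0]}
    - {"hand":3.6,"travel":[0,0,0],"twist":[0,0,0]}
    - {"hand":3.6,"travel":[0,0,0],"twist":[0,0,0]}

```text
time: 13.08
position: [0.5044, 0.1212, 0.0455]
tool_rot: [0.999, 0.053, -0.0, 0.0]
ft_force: [-0.5, -0.4, 0.0]
grip_width: 0.0418
grip_force: 15.0
```

```bash
python3 g.py .5039 .1200 .0444 6
```

```text
13.0833 [0.5044 0.1212 0.0455] [ 0.999  0.053 -0.     0.   ] 0.04177763127252606 [-0.5 -0.4  0. ] twist z 0.1 then travel -0.06 0.11 0.11
```

Call:
move_arm:
  commands:
    - {"hand":3.6,"travel":[0,0.1,0.1],"twist":[0,0,0]}
    - {"hand":3.6,"travel":[0,0,0],"twist":[0,0,0]}
    - {"hand":6.5,"travel":[0,0,0],"twist":[0,0,0]}
    - {"hand":6.5,"travel":[0,0,0],"twist":[0,0,0]}
    - {"hand":6.5,"travel":[0,0,0],"twist":[0,0,0]}

```text
time: 13.5
position: [0.5045, 0.1196, 0.0447]
tool_rot: [0.999, 0.052, 0.0, 0.0]
ft_force: [-0.6, -0.4, -0.3]
grip_width: 0.0547
grip_force: 0.0
```

Call:
move_arm:
  commands:
    - {"hand":6.5,"travel":[0,0,0],"twist":[0,0,0]}
    - {"hand":6.5,"travel":[0,0,-1],"twist":[0,0,0]}
    - {"hand":6.5,"travel":[0,0,-3],"twist":[0,0,0]}
    - {"hand":6.5,"travel":[0,0,-4],"twist":[0,0,0]}
    - {"hand":6.5,"travel":[0,0,-4],"twist":[0,0,0]}

```text
time: 13.92
position: [0.5033, 0.1195, 0.1657]
tool_rot: [0.999, 0.052, -0.001, -0.0]
ft_force: [1.0, 0.5, -0.1]
grip_width: 0.0647
grip_force: 0.0
```

```bash
python3 g.py .425 -.312 .16 6.2
```

```text
13.9167 [0.5033 0.1195 0.1657] [ 0.999  0.052 -0.001 -0.   ] 0.06467731684212776 [ 1.   0.5 -0.1] twist z -0.2 then travel -12.45 42.06 0.57
```

Call:
move_arm:
  commands:
    - {"hand":7.0,"travel":[-1.1,3.8,0],"twist":[0,0,0]}
    - {"hand":7.0,"travel":[-1.1,3.8,0],"twist":[0,0,0]}
    - {"hand":7.0,"travel":[-1.1,3.8,0],"twist":[0,0,0]}
    - {"hand":7.0,"travel":[-1.1,3.8,0],"twist":[0,0,0]}
    - {"hand":7.0,"travel":[-1.1,3.8,0],"twist":[0,0,0]}

```text
time: 14.33
position: [0.469, -0.0765, 0.1656]
tool_rot: [0.999, 0.053, 0.001, 0.0]
ft_force: [0.6, 0.7, -0.5]
grip_width: 0.0698
grip_force: 0.0
```

Call:
move_arm:
  commands:
    - {"hand":7.0,"travel":[-1.1,3.8,0],"twist":[0,0,0]}
    - {"hand":7.0,"travel":[-1.1,3.8,0],"twist":[0,0,0]}
    - {"hand":7.0,"travel":[-1.1,3.8,0],"twist":[0,0,0]}
    - {"hand":7.0,"travel":[-1.2,3.8,0],"twist":[0,0,0]}
    - {"hand":7.0,"travel":[-1.2,3.8,0],"twist":[0,0,0]}

```text
time: 14.75
position: [0.4319, -0.2718, 0.1654]
tool_rot: [0.999, 0.052, 0.0, 0.0]
ft_force: [1.1, 0.0, 0.1]
grip_width: 0.07
grip_force: 0.0
```

Call:
move_arm:
  commands:
    - {"hand":7.0,"travel":[-1.2,3.8,0],"twist":[0,0,0]}
    - {"hand":7.0,"travel":[0,0,0],"twist":[0,0,0]}
    - {"hand":7.0,"travel":[0,0,0],"twist":[0,0,0]}

```text
time: 15.0
position: [0.4242, -0.3115, 0.1652]
tool_rot: [0.999, 0.05, 0.001, 0.001]
ft_force: [-0.5, -0.2, 0.7]
grip_width: 0.0703
grip_force: 0.0
```

```bash
python3 g.py .425 -.312 .053 6.2; python3 - <<'E'
from h import *; from rig import robot
c=robot.camera("top"); s=robot.camera("side"); f=c["frame"]
a=cv2.resize(f[205:275,235:300,::-1],(390,420),interpolation=cv2.INTER_CUBIC); b=cv2.resize(s["frame"][250:350,230:325,::-1],(399,420))
cv2.imwrite("pics/t3.png",np.hstack([a,b]))
E
```

```text
15.0 [ 0.4242 -0.3115  0.1652] [0.999 0.05  0.001 0.001] 0.07032602395854011 [-0.5 -0.2  0.7] twist z -0.5 then travel 0.07 0.06 11.22
```

View pics/t3.png

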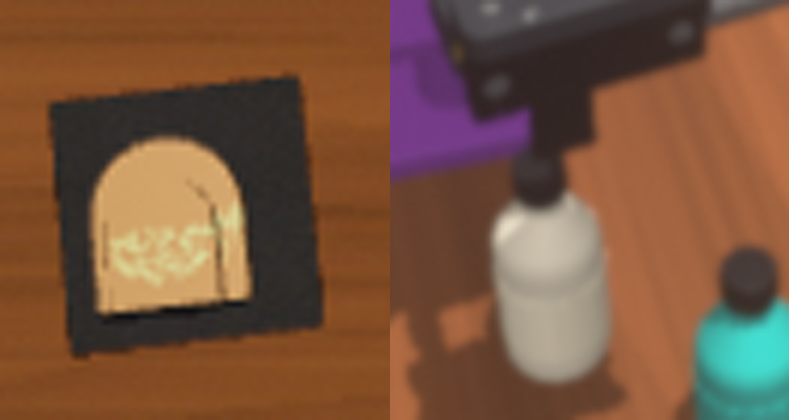

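The small heel sits on the large one with straight edges flush at rows 300–312. It is about 1–2 mm off centre after parallax. The gripper is over the white bottle, whose cap is at crop (540,178).

Call:
move_arm:
  commands:
    - {"hand":7.0,"travel":[0,0,3.0],"twist":[0,0,0]}
    - {"hand":7.0,"travel":[0,0,3.0],"twist":[0,0,0]}
    - {"hand":7.0,"travel":[0,0,2.5],"twist":[0,0,0]}
    - {"hand":7.0,"travel":[0,0,2.0],"twist":[0,0,0]}
    - {"hand":7.0,"travel":[0,0,0.6],"twist":[0,0,0]}

```text
time: 15.52
position: [0.4236, -0.3055, 0.0512]
tool_rot: [0.999, 0.054, -0.002, -0.003]
ft_force: [-0.4, 0.3, -0.5]
grip_width: 0.0699
grip_force: 0.0
```

```bash
python3 g.py .425 -.312 .055 6.2; python3 - <<'E'
from h import *; from rig import robot
s=robot.camera("side"); cv2.imwrite("pics/s4.png",cv2.resize(s["frame"][240:360,210:340,::-1],(650,600),interpolation=cv2.INTER_CUBIC))
E
```

```text
15.5167 [ 0.4236 -0.3055  0.0512] [ 0.999  0.054 -0.002 -0.003] 0.06990712081452713 [-0.4  0.3 -0.5] twist z -0.1 then travel 0.07 0.66 -0.38
```

View pics/s4.png

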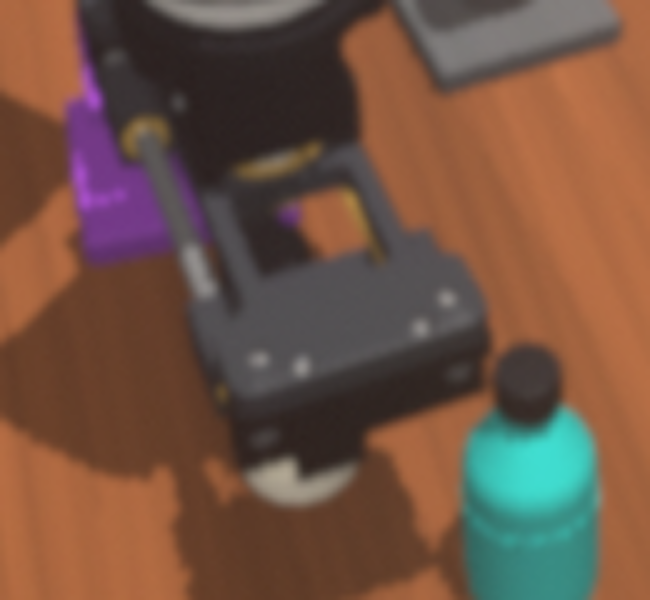

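The fingers straddle the white bottle and the turquoise one is clear at crop (530,450). I correct 6 mm and close.

Call:
move_arm:
  commands:
    - {"hand":7.0,"travel":[0,0.5,-0.3],"twist":[0,0,0]}
    - {"hand":3.6,"travel":[0,0,0],"twist":[0,0,0]}
    - {"hand":3.6,"travel":[0,0,0],"twist":[0,0,0]}
    - {"hand":3.6,"travel":[0,0,0],"twist":[0,0,0]}
    - {"hand":3.6,"travel":[0,0,0],"twist":[0,0,0]}

```text
time: 15.98
position: [0.4256, -0.3144, 0.0576]
tool_rot: [0.999, 0.052, 0.001, 0.001]
ft_force: [0.5, 0.1, -0.1]
grip_width: 0.051
grip_force: 0.0
```

Call:
move_arm:
  commands:
    - {"hand":3.6,"travel":[0,0,0],"twist":[0,0,0]}
    - {"hand":3.6,"travel":[0,0,0],"twist":[0,0,0]}
    - {"hand":3.6,"travel":[0,0,0],"twist":[0,0,0]}
    - {"hand":3.6,"travel":[0,0,0],"twist":[0,0,0]}
    - {"hand":3.6,"travel":[0,0,0],"twist":[0,0,0]}

```text
time: 16.4
position: [0.4252, -0.3137, 0.057]
tool_rot: [0.999, 0.052, 0.0, -0.0]
ft_force: [0.0, 1.0, 5.0]
grip_width: 0.0417
grip_force: 15.0
```

```bash
python3 g.py .5359 .003 .15 6.2
```

```text
16.4 [ 0.4252 -0.3137  0.057 ] [ 0.999  0.052  0.    -0.   ] 0.04165809092366894 [0. 1. 5.] twist z -0.2 then travel 14.43 -30.29 -9.30
```

Call:
move_arm:
  commands:
    - {"hand":3.6,"travel":[0,0,-2.0],"twist":[0,0,0]}
    - {"hand":3.6,"travel":[0,0,-3.0],"twist":[0,0,0]}
    - {"hand":3.6,"travel":[0,0,-3.0],"twist":[0,0,0]}
    - {"hand":3.6,"travel":[0,0,-1.5],"twist":[0,0,0]}
    - {"hand":3.6,"travel":[1.2,-2.6,0],"twist":[0,0,0]}

```text
time: 16.82
position: [0.4369, -0.2935, 0.1553]
tool_rot: [0.999, 0.05, 0.004, 0.006]
ft_force: [1.2, 0.6, -1.4]
grip_width: 0.0417
grip_force: 14.9
```

Call:
move_arm:
  commands:
    - {"hand":3.6,"travel":[1.6,-3.4,0],"twist":[0,0,0]}
    - {"hand":3.6,"travel":[1.6,-3.4,0],"twist":[0,0,0]}
    - {"hand":3.6,"travel":[1.6,-3.4,0],"twist":[0,0,0]}
    - {"hand":3.6,"travel":[1.6,-3.4,0],"twist":[0,0,0]}
    - {"hand":3.6,"travel":[1.6,-3.4,0],"twist":[0,0,0]}

```text
time: 17.23
position: [0.4964, -0.108, 0.1512]
tool_rot: [0.999, 0.052, -0.0, 0.0]
ft_force: [0.2, -0.8, -1.4]
grip_width: 0.0416
grip_force: 14.9
```

Call:
move_arm:
  commands:
    - {"hand":3.6,"travel":[1.6,-3.4,0],"twist":[0,0,0]}
    - {"hand":3.6,"travel":[1.6,-3.4,0],"twist":[0,0,0]}
    - {"hand":3.6,"travel":[1.6,-3.4,0],"twist":[0,0,0]}
    - {"hand":3.6,"travel":[0.4,-0.5,0],"twist":[0,0,0]}
    - {"hand":3.6,"travel":[0,0,0],"twist":[0,0,0]}

```text
time: 17.65
position: [0.5374, 0.0046, 0.1512]
tool_rot: [0.999, 0.055, 0.0, 0.0]
ft_force: [0.2, -1.3, -0.6]
grip_width: 0.042
grip_force: 14.9
```

```bash
python3 g.py .5359 .003 .0575 6.2
```

```text
17.65 [0.5374 0.0046 0.1512] [0.999 0.055 0.    0.   ] 0.0420182667656298 [ 0.2 -1.3 -0.6] twist z 0.1 then travel -0.17 0.14 9.37
```

Call:
move_arm:
  commands:
    - {"hand":3.6,"travel":[-0.1,0.1,2.5],"twist":[0,0,0]}
    - {"hand":3.6,"travel":[0,0,2.5],"twist":[0,0,0]}
    - {"hand":3.6,"travel":[0,0,2.0],"twist":[0,0,0]}
    - {"hand":3.6,"travel":[0,0,1.5],"twist":[0,0,0]}
    - {"hand":3.6,"travel":[0,0,0],"twist":[0,0,0]}

```text
time: 18.07
position: [0.5333, -0.0001, 0.0636]
tool_rot: [0.999, 0.051, -0.003, -0.001]
ft_force: [-1.2, 0.2, -1.7]
grip_width: 0.0418
grip_force: 14.9
```

Call:
move_arm:
  commands:
    - {"hand":3.6,"travel":[0,0,0],"twist":[0,0,0]}
    - {"hand":3.6,"travel":[0,0,0],"twist":[0,0,0]}

```text
time: 18.23
position: [0.5363, 0.0001, 0.0671]
tool_rot: [0.999, 0.052, 0.0, 0.0]
ft_force: [0.6, 0.4, -1.3]
grip_width: 0.0417
grip_force: 14.9
```

```bash
python3 g.py .5359 .003 .0572 6.2
```

```text
18.2333 [5.363e-01 1.000e-04 6.710e-02] [0.999 0.052 0.    0.   ] 0.041737729149029915 [ 0.6  0.4 -1.3] twist z -0.3 then travel -0.01 -0.29 0.99
```

Call:
move_arm:
  commands:
    - {"hand":3.6,"travel":[0,-0.3,0.5],"twist":[0,0,0]}
    - {"hand":3.6,"travel":[0,0,0.3],"twist":[0,0,0]}
    - {"hand":3.6,"travel":[0,0,0.1],"twist":[0,0,0]}
    - {"hand":3.6,"travel":[0,0,0],"twist":[0,0,0]}
    - {"hand":3.6,"travel":[0,0,0],"twist":[0,0,0]}

```text
time: 18.65
position: [0.5357, 0.0043, 0.0578]
tool_rot: [0.999, 0.052, 0.0, 0.0]
ft_force: [-0.2, 0.1, -1.1]
grip_width: 0.0416
grip_force: 14.9
```

```bash
python3 g.py .5359 .003 .0572 6.2
```

```text
18.65 [0.5357 0.0043 0.0578] [0.999 0.052 0.    0.   ] 0.04156139886668986 [-0.2  0.1 -1.1] twist z -0.2 then travel 0.00 0.13 0.06
```

Call:
move_arm:
  commands:
    - {"hand":3.6,"travel":[0,0,0.1],"twist":[0,0,0]}
    - {"hand":3.6,"travel":[0,0,0],"twist":[0,0,0]}
    - {"hand":6.5,"travel":[0,0,0],"twist":[0,0,0]}
    - {"hand":6.5,"travel":[0,0,0],"twist":[0,0,0]}
    - {"hand":6.5,"travel":[0,0,0],"twist":[0,0,0]}

```text
time: 19.07
position: [0.5356, 0.0042, 0.0566]
tool_rot: [0.999, 0.052, -0.0, 0.0]
ft_force: [0.5, -0.1, 0.1]
grip_width: 0.0545
grip_force: 0.0
```

Call:
move_arm:
  commands:
    - {"hand":6.5,"travel":[0,0,0],"twist":[0,0,0]}
    - {"hand":6.5,"travel":[0,0,0],"twist":[0,0,0]}
    - {"hand":6.5,"travel":[0,0,-1],"twist":[0,0,0]}
    - {"hand":6.5,"travel":[0,0,-2.5],"twist":[0,0,0]}
    - {"hand":6.5,"travel":[0,0,-3.5],"twist":[0,0,0]}

```text
time: 19.48
position: [0.5335, 0.0045, 0.1255]
tool_rot: [0.999, 0.052, -0.003, -0.001]
ft_force: [0.4, 0.1, -0.2]
grip_width: 0.0652
grip_force: 0.0
```

Call:
move_arm:
  commands:
    - {"hand":6.5,"travel":[0,0,-4],"twist":[0,0,0]}
    - {"hand":6.5,"travel":[0,0,-4],"twist":[0,0,0]}
    - {"hand":6.5,"travel":[-1,3.8,0],"twist":[0,0,0]}
    - {"hand":6.5,"travel":[-1,3.8,0],"twist":[0,0,0]}
    - {"hand":6.5,"travel":[-1,3.8,0],"twist":[0,0,0]}

```text
time: 19.9
position: [0.5179, -0.1129, 0.2087]
tool_rot: [0.999, 0.054, 0.002, 0.001]
ft_force: [0.1, -0.6, -0.1]
grip_width: 0.0648
grip_force: 0.0
```

Call:
move_arm:
  commands:
    - {"hand":6.5,"travel":[-1,3.8,0],"twist":[0,0,0]}
    - {"hand":6.5,"travel":[-1,3.8,0],"twist":[0,0,0]}
    - {"hand":6.5,"travel":[-1,3.8,0],"twist":[0,0,0]}
    - {"hand":6.5,"travel":[-1,3.8,0],"twist":[0,0,0]}
    - {"hand":6.5,"travel":[0,0,0],"twist":[0,0,0]}

```text
time: 20.32
position: [0.4937, -0.2755, 0.2077]
tool_rot: [0.999, 0.049, 0.001, 0.003]
ft_force: [0.2, -0.6, 0.2]
grip_width: 0.0649
grip_force: 0.0
```

```bash
python3 - <<'E'
from h import *; from rig import robot
c=robot.camera("top"); s=robot.camera("side"); f=c["frame"]; o=robot.get_obs(); print(o["time"],o["position"])
a=cv2.resize(f[160:280,225:425,::-1],(800,480),interpolation=cv2.INTER_CUBIC)
cv2.imwrite("pics/t5.png",a); cv2.imwrite("pics/s5.png",s["frame"][:,:,::-1])
print("side glue base/cap proj",proj(s,[[.5359,.003,0],[.5359,.003,.105]]),"top cap",proj(c,[.5359,.003,.105]))
P=np.array([.5234,.117]);A=np.array([.5484,-.1111]); print("small expected top outline px centre",proj(c,D(*HS,.4878,.1183,.102,.04)).mean(0))
E
```

```text
20.4167 [ 0.49320089 -0.26907153  0.20698763]
side glue base/cap proj [[289.43372255 210.24181392]
 [286.94717725 171.50904515]] top cap [[312.72938752 231.95674159]]
small expected top outline px centre [261.41330713 238.21199449]
```

View pics/t5.png

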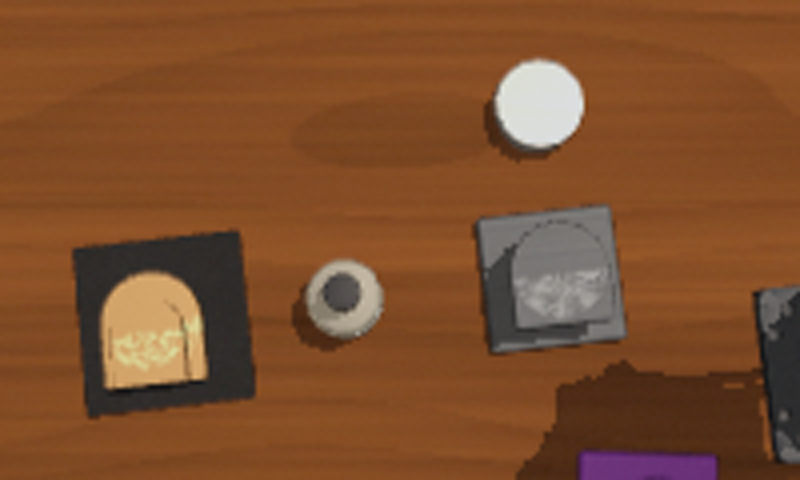

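View pics/s5.png

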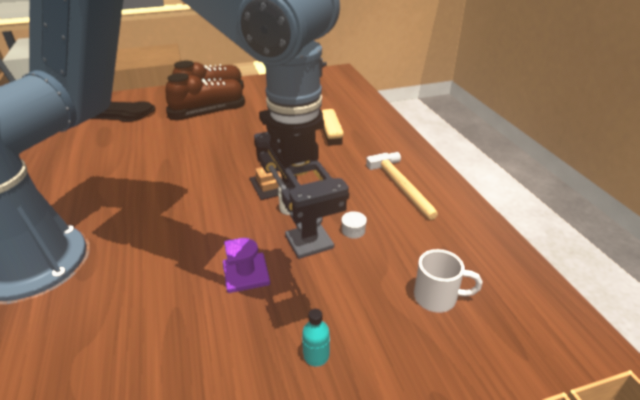

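Final check:
- Bottle upright midway, its cap at (310.5,233) against an expected (312.7,232), about 5 mm off.
- Small heel centre at column 262, expected 261.4.
- Tin behind the anvil at (360,186).
- Hammer, mug and brush untouched.

```bash
python3 -c "
from rig import robot
print(robot.hand_in())"
```

```text
the job is handed in; nothing more can be done
None
```

The job was handed in at about 20 s of the 109 s allowed; by the last measurements both heels, the glue bottle and the tin are within tolerance, the hammer, mug and brush were left untouched, and the hand-in gave no verdict back.

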